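Probe the piggy bank and hold it facing the inspection camera

TASK

Take the flat depth gauge out of its stand, slide its blade down into the coin slot of the piggy bank until the gauge's stop sits flat on the bank's back, and leave it standing there. Then turn the turntable, without pushing on the bank itself, until the pig's snout points straight at the camera on the turntable's arm, and keep hold of the turntable so that it stays still for the photograph: you finish while holding it, with the gauge still fully home. Leave the candlestick, the toy truck and the hand scanner where they are.

Things in the scene. Friction and masses are not known exactly. Their poses are not given: they have to be found in the camera images.
- gauge: Flat depth gauge, 110 g, standing loose in the stand. Origin: mid underside of its stop, z up the handle. Below it the steel blade, 45 long (z), 18 wide (x), 2.5 thick (y); its last 8 mm are 13 wide. Above it the stop, 24 (x) by 34 (y) by 8 high; on that the black handle, 24 (x) by 12 (y), z = 8 to 68. A half turn about z leaves it the same.
- stand: Fixed grey tool stand, a block 150 (x) by 70 (y) by 55 high, origin under its centre. The gauge hangs by its stop on the block's top, blade in a slot 24 (x) by 8 (y), 50 deep, at x = -42, y = 0; the gauge's x lies along the stand's x. A pen torch and a pick, fixed, stand 42 above the block at x = 28 to 56.
- pig: Glazed white ceramic piggy bank, about 0.6 kg, hollow, loose on its feet near the middle of the platter. Origin: under its middle at the feet, z up, x towards the snout. Body 136 long (x), 112 wide; flat back at z = 118; snout tip at x = 85; ears at x = 36 to 62 up to z = 128.
- coin_slot (a point): Middle of the mouth of the coin slot in the pig's flat back, 118 above its feet; axes as the pig's. The slot is 42 long (x), 7 wide (y), the shell 7 thick, the inside empty at least 80 deep. The flat round it is about 60 by 50.
- snout (a point): Middle of the pig's snout tip.
- turntable: Fixed base of the photo turntable, origin on the counter under the platter's axis, z up, x from that axis straight to the camera: lens centre at x = 282, y = 0, 115 above the counter, looking along -x. Arm on the counter out to x = 370, at most 14 high and 70 wide; camera and post at x = 284 to 370, up to 142 high.
- platter: The turning platter, origin at the centre of its underside, 24 above the counter. Its floor lies 34 above the counter. Raised upright rim all round, radius 162 to 172 (10 thick), its top 58 above the counter and 24 above the floor; free underneath outside radius 115. Turns freely and endlessly both ways about the vertical (bearing friction 0.02 Nm).
- candlestick: Pewter candlestick, 190 high, foot 100 across, origin under its foot. Bystander, loose.
- truck: Tin toy truck painted red, 155 long (x), 66 wide, 80 high, origin on the counter under its middle. Bystander, loose.
- scanner: Black plastic hand scanner with pistol grip, lying on its side, about 90 by 170 by 46 high, origin on the counter at its middle. Bystander, loose.
Things that resemble listed ones, but are neither listed nor needed, are in the scene too. Leave any green or orange look-alike of the pig alone.

How it is judged:
On the way, in this order (a step that is already met when the one before it is completed fails the run):
1. the gauge stands in the coin slot, let go, its stop flat on the pig's back (z of gauge in the frame of coin_slot between -0.004 and 0.003 m and horizontal distance between gauge and coin_slot below 0.014 m and angle between gauge's own z axis and vertical below 0.1 rad and contact force between the fingers and gauge below 0.05 N), for 0.3 s.
2. the pig has been turned to face the camera, the gauge still in its slot (angle between the x axis of pig and the x axis of turntable, either way round below 0.12 rad and x of snout in the frame of turntable above 0.05 m and z of gauge in the frame of coin_slot below 0.003 m and contact force between the fingers and platter above 1 N), for 0.2 s.
At the end, for the whole second after the job is handed in: Pig faces the camera within 0.12 rad, upright, within 25 mm of the platter's centre; gauge upright (0.1 rad) and untouched in the coin slot, stop within 3 mm of the back; fingers hold the platter (over 1 N) and it is still (under 0.03 rad/s) (all of step 2 and horizontal distance between pig and platter below 0.025 m and angle between pig's own z axis and vertical below 0.05 rad and z of gauge in the frame of coin_slot above -0.004 m and horizontal distance between gauge and coin_slot below 0.014 m and angle between gauge's own z axis and vertical below 0.1 rad and contact force between the arm and gauge below 0.05 N and contact force between the arm and pig below 0.05 N and angular speed of platter below 0.03 rad/s); the arm keeps its last pose, push and grip.
It fails at once if the robot pushes on the piggy bank itself (over 2 N) (contact force between the arm and pig above 2 N).
It fails at once if the piggy bank is tipped by more than 0.15 rad (angle between pig's own z axis and vertical above 0.15 rad).
It fails at once if a bystander is moved by more than 30 mm (distance of any of candlestick, truck, scanner from where it was at the start of the episode above 0.03 m).
It also fails if it takes over 72 s, if anything falls off the work surface, if the arm or the gripper's body presses on something with over 40 N, if the wrist force passes 120 N, or if a joint passes its speed limit or range.

ROBOT

A 7-joint arm with a two-finger parallel gripper is mounted at the origin on the work surface. World frame = base frame: x ahead of the robot, y to its left, z up, the work surface at z = 0. Lengths are in m, angles in rad, forces in N, time in s.
With the tool pointing down it reaches from about 0.35 to 0.9 m from the base axis. Payload 19.9 kg.
Tool frame: the origin (TCP) lies on the centre line of the jaws, within the pads' length; the fingertips stand 17 mm ahead of it and the grasp point (between the pads) lies 2 mm behind it; z points along the fingers, y is the direction in which the jaws open and shut (so a half turn about z gives the same grasp; the last joint's range is limited). The gripper opens to 85 mm and grips with 20 to 120 N. Pads are 22 mm wide; open, the fingers measure 114 mm over their backs; the gripper's body (76 mm by 85 mm) begins 54 mm behind the grasp point. The pads swing forward as they close: fully open they stand 13 mm farther back than shut.
Start: joints at [-1.206, 0.417, -0.01, 1.614, 0.005, 1.111, -0.053], TCP at [0.247, 0.574, 0.248] pointing down, gripper open.
Joint ranges: [-2.81, 2.81], [-0.39, 2.02], [-1.27, 1.25], [0.06, 2.57], [-1.19, 4.33], [0.19, 2], [-2.82, 2.82]. Speed limits (rad/s): [1.89, 1.89, 2.39, 2.39, 3.01, 3.01, 3.01].

INTERFACE

Orientations are given as [roll, pitch, yaw] about the fixed x, y, z axes, in that order (R = Rz(yaw) Ry(pitch) Rx(roll)).
In Python, from cell import arm gives the robot as it stands.
- The arm moves only by the tool apply_moves, never from a script. Its argument "increments" is one flat list of numbers, 7 for each row, row after row: the shift along the tool's x, y, z in units of 0.5 m (1.0 is 0.5 m), then the turn, a rotation vector about the tool's x, y, z in units of 2 pi rad (1.0 is 2 pi rad), then the gripper's target within -1 to 1 (fully open at 1, half-way at 0, shut at -1). A call has 1 to 5 rows; each row is the pose to reach, as a shift and turn from the pose measured when the call began, along the tool's axes at that moment, turning the shorter way round; what a row does not reach only later rows make up. A row lasts 1/12 s, in which the tool goes at most 41.7 mm and 7.16 degrees, less where a joint would pass 70% of its speed; a pose out of reach is approached as far as the arm can. A call with a number of a shift or a turn outside -1 to 1 is refused whole. A call with a gripper value outside its range is refused whole. The fingers move at their own pace and stop on an object; the grip force is fixed at half the most. Time passes only in rows, so rows that repeat a pose let the fingers close. It gives the time, the measured TCP pose, the force and the opening at its end, in the units of the state.
- arm.get_state(): the state, without advancing time (a new reading comes with each control period).
- arm.capture(name): name is "scene" or "top"; returns (picture, depth): 480x640x3 uint8, red, green, blue; 480x640 float32, m along the optical axis (not along the pixel's ray), 0 where there is no reading.
- arm.camera_params(name): a dict with "fx", "fy", "cx", "cy" (pixels), "R" (3x3) and "t" (3): a world point X has camera coordinates R X + t. Camera axes: x right, y down, z forward; pixel columns grow to the right and rows downward; lengths in m; the calibration is good to about 2 mm. A picture is of the moment at which its call begins. camera_params takes no time and is no camera call.
- arm.finish_job(): hands the job in, once; it reports no verdict.
The state is a dict: "time": time; "q": joint angles; "joint_velocities": joint speeds; "effort": joint torques, N m; "ee_pos": TCP position; "orientation": TCP orientation; "contact_force": force on the tool from outside, world axes, zero at the start; "wrist_torque": the same for the moment, N m; "finger_gap": finger opening in m.
Only numpy, scipy, OpenCV 4.12 (cv2) and the standard library are available. Lean on these libraries where they do the work, as an engineer would, in place of code of your own. Each camera call takes 0.05 s, during which the arm holds its last target.

## Working session

There is one attempt and no reset: what is moved stays moved. The work goes in short steps, Python scripts to look and compute and a tool call to move; the robot and the scene stay as the last step left them, time stands still between calls to the robot, and variables do not carry over. Pictures are saved under pics/ and viewed, and the job is handed in when it is done.

Besides the shell and the picture viewer there is one more tool, called after ">>>" as name(argument=value, ...) on one line, values as JSON. apply_moves: Moves the arm, as the interface text tells. Its arguments: {"type":"object","properties":{"increments":{"type":"array","items":{"type":"number"}}},"required":["increments"]}

```bash
ls; mkdir -p pics; cat > h.py <<'E'
import numpy as np,cv2
from cell import arm
from scipy.spatial.transform import Rotation as Rn
def cap(n,save):
    p,d=arm.capture(n); cv2.imwrite('pics/%s.png'%save,p[:,:,::-1]); np.save('pics/%s.npy'%save,d); return p,d
def w(n,u,v,d):
    c=arm.camera_params(n); 
    X=np.array([(u-c['cx'])/c['fx']*d,(v-c['cy'])/c['fy']*d,d]); return np.array(c['R']).T@(X-np.array(c['t']))
def cloud(n,d):
    c=arm.camera_params(n); v,u=np.mgrid[0:480,0:640]
    P=np.stack([(u-c['cx'])/c['fx']*d,(v-c['cy'])/c['fy']*d,d],-1); return (P-np.array(c['t']))@np.array(c['R'])
def proj(n,X):
    c=arm.camera_params(n); p=np.array(c['R'])@np.array(X)+np.array(c['t']); return p[0]/p[2]*c['fx']+c['cx'],p[1]/p[2]*c['fy']+c['cy']
def crop(save,out,u0,v0,u1,v1,s):
    i=cv2.imread('pics/%s.png'%save)[v0:v1,u0:u1]; cv2.imwrite('pics/%s.png'%out,cv2.resize(i,None,fx=s,fy=s,interpolation=cv2.INTER_CUBIC))
E
python3 - <<'E'
from h import *
cap('scene','s0');cap('top','t0')
print(arm.get_state())
for n in('scene','top'):print(arm.camera_params(n))
E
```

```text
pics
{'time': 0.1, 'q': array([-1.20647721,  0.41788851, -0.01031652,  1.61409075,  0.00469425,
        1.11070099, -0.05301279]), 'joint_velocities': array([-0.00079684, -0.00217833, -0.00170898, -0.001887  ,  0.00053556,
        0.0024856 , -0.00049874]), 'effort': array([ 1.70128100e-03, -8.65834165e+01,  6.79210816e-01, -4.35636199e+01,
        1.89434888e-02,  4.92937674e-03, -1.51122413e-05]), 'ee_pos': array([0.24661822, 0.57397784, 0.2477486 ]), 'orientation': array([-3.14053155e+00,  7.34939379e-05,  2.73577849e+00]), 'contact_force': array([-0.24653446, -0.68418571, -0.25556128]), 'wrist_torque': array([ 0.03293699, -0.00875727, -0.05198318]), 'finger_gap': 0.08551361601313705}
{'fx': 575.8774480438583, 'fy': 575.8774480438583, 'cx': 318.8149003308652, 'cy': 243.1009841032146, 'R': array([[-0.49149889,  0.87085446, -0.00643032],
       [ 0.58638421,  0.32547042, -0.74176989],
       [-0.64388074, -0.36834972, -0.67062365]]), 't': array([ 0.2617785 , -0.17345201,  1.54655814])}
{'fx': 458.93602185713274, 'fy': 458.93602185713274, 'cx': 319.4062749864776, 'cy': 240.3744687063612, 'R': array([[-0.01178921, -0.99990106, -0.00767373],
       [-0.98224468,  0.01301733, -0.1871522 ],
       [ 0.18723357,  0.0053311 , -0.98230096]]), 't': array([-0.01945768,  0.48919513,  1.03876881])}
```

View pics/s0.png

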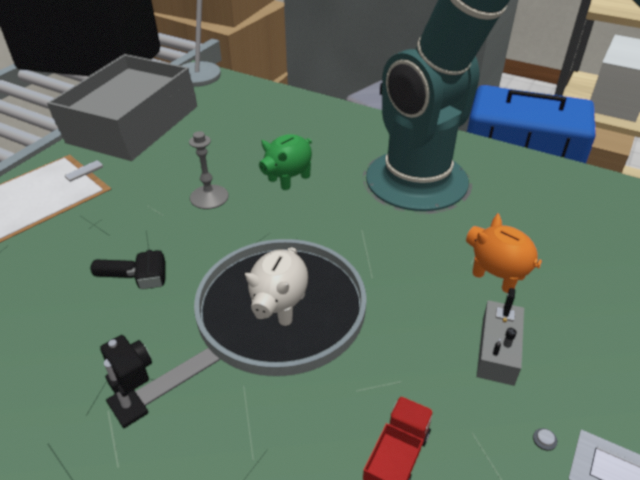

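View pics/t0.png

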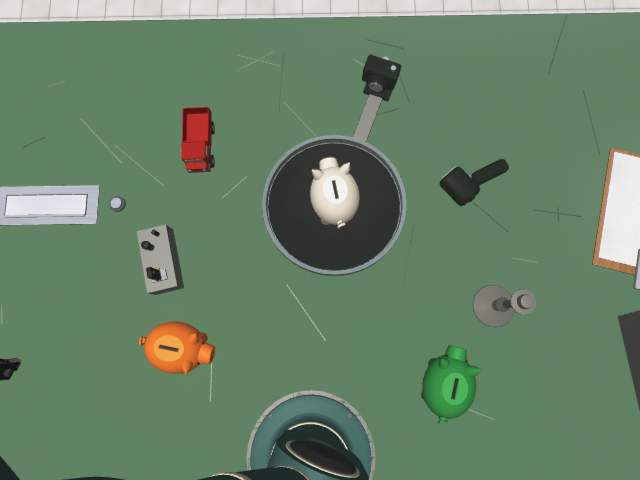

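The white pig is on the platter at top (335,190). The orange pig at (180,348) and the green one at (450,385) are look-alikes standing off the turntable. The gauge is the handle at the lower end of the stand, top (155,273). I'll confirm with crops and measure.

```bash
python3 - <<'E'
from h import *
crop('t0','c1',255,40,415,280,2.5)
crop('t0','c2',125,215,195,305,6)
crop('s0','c3',460,270,540,390,5)
d=np.load('pics/t0.npy');P=cloud('top',d);np.save('pics/P.npy',P)
im=cv2.imread('pics/t0.png').astype(int)
u0,v0=255,130
# slot flat: pts z 0.145-0.16
m=(P[...,2]>0.1)&(P[...,0]>0.3);
v,u=np.mgrid[0:480,0:640]
pm=m&(u>300)&(u<370)&(v>150)&(v<235)
for lo,hi in((.145,.157),(.157,.17)):
  q=pm&(P[...,2]>lo)&(P[...,2]<hi); print(lo,q.sum(),P[q].mean(0) if q.any() else 0)
# rim circle
r=(P[...,2]>.052)&(P[...,2]<.063)&(u>255)&(u<415)&(v>130)&(v<280)
X=P[r][:,:2]
from scipy.optimize import least_squares
f=least_squares(lambda p:np.hypot(X[:,0]-p[0],X[:,1]-p[1])-p[2],[.55,0,.167],loss='soft_l1',f_scale=.003);print('rim',f.x,len(X), np.median(P[r][:,2]))
# stand top
s=(u>125)&(u<195)&(v>215)&(v<305)
q=s&(P[...,2]>.05)&(P[...,2]<.06);Y=P[q][:,:2].astype(np.float32);print('stand',cv2.minAreaRect(Y),Y.mean(0))
q=s&(P[...,2]>.115)&(P[...,2]<.135);Y=P[q][:,:2].astype(np.float32);print('handle',len(Y),cv2.minAreaRect(Y),P[q].mean(0))
q=s&(P[...,2]>.08);print(np.c_[u[q],v[q],(P[q]*1000).round()][::6])
# camera
q=(u>355)&(u<405)&(v>50)&(v<105)&(P[...,2]>.1);print('cam',P[q].mean(0),P[q].max(0))
q=(u>355)&(u<380)&(v>95)&(v<140)&(P[...,2]>.005)&(P[...,2]<.02);Y=P[q][:,:2].astype(np.float32);print('arm',cv2.minAreaRect(Y))
E
```

```text
0.145 1004 [ 0.58659549 -0.06052202  0.14935619]
0.157 5 [ 0.62632339 -0.02939444  0.15832539]
rim [ 0.57816394 -0.06096788  0.16648786] 1850 0.05634373206875801
stand ((0.45048898458480835, 0.3556886315345764), (0.1512415111064911, 0.0719967782497406), 13.04011058807373) [0.45090428 0.3532593 ]
handle 68 ((0.40899884700775146, 0.3455640971660614), (0.023871326819062233, 0.012243400327861309), 9.251386642456055) [0.40912212 0.34462884 0.12080387]
[[ 173.  219.  286.  -31. 1112.]
 [ 151.  230.  509.  356.   96.]
 [ 153.  231.  508.  355.   86.]
 [ 154.  232.  506.  353.   84.]
 [ 180.  239.  286.  -31. 1112.]
 [ 147.  241.  484.  365.   93.]
 [ 147.  242.  482.  365.   92.]
 [ 145.  243.  479.  368.   96.]
 [ 179.  243.  286.  -31. 1112.]
 [ 146.  244.  477.  367.   93.]
 [ 141.  245.  474.  377.   94.]
 [ 147.  245.  474.  364.   94.]
 [ 142.  246.  472.  374.   96.]
 [ 148.  246.  472.  362.   93.]
 [ 145.  247.  470.  369.   93.]
 [ 143.  248.  468.  374.   91.]
 [ 149.  248.  469.  363.   84.]
 [ 194.  260.  286.  -31. 1112.]
 [ 151.  267.  421.  344.  115.]
 [ 151.  268.  419.  3
[... 227 characters left out ...]
.  341.  121.]
 [ 157.  272.  414.  341.   85.]
 [ 151.  273.  407.  340.  123.]
 [ 157.  273.  411.  341.   86.]
 [ 151.  274.  405.  341.  121.]
 [ 157.  274.  409.  339.   90.]
 [ 150.  275.  403.  344.  119.]
 [ 156.  275.  406.  339.   96.]
 [ 150.  276.  401.  342.  122.]
 [ 156.  276.  403.  338.   98.]
 [ 151.  277.  398.  340.  122.]
 [ 157.  277.  401.  337.   94.]
 [ 153.  278.  398.  343.  104.]
 [ 152.  279.  397.  349.   92.]
 [ 158.  280.  286.  -31. 1112.]
 [ 128.  303.  286.  -31. 1112.]]
cam [ 0.864364   -0.17212044  0.13852038] [ 0.91251661 -0.03136155  1.11178823]
arm ((0.8184827566146851, -0.15305307507514954), (0.03588193655014038, 0.1294160783290863), 68.9784927368164)
```

View pics/c1.png

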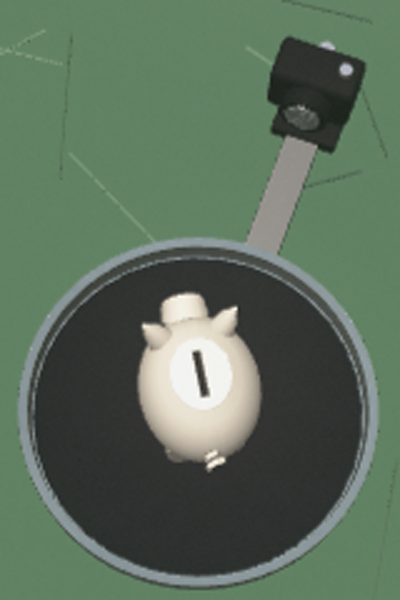

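View pics/c2.png

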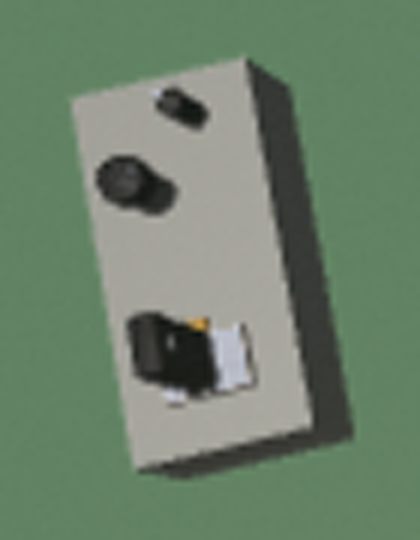

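View pics/c3.png

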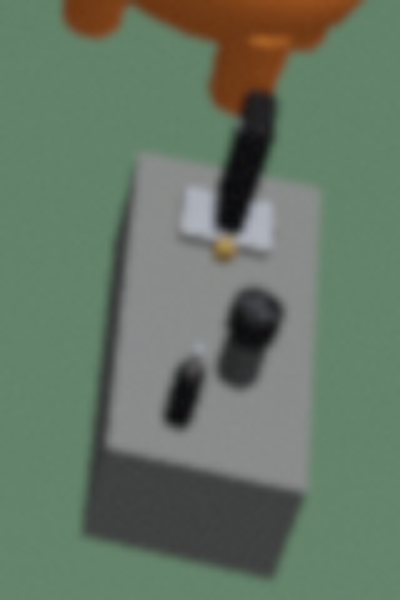

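The white pig's flat back shows the dark slot, top about (335,189). The gauge handle fits the stand model: top at (.409,.346), z .121, which agrees with the position predicted from the stand. Next I'll measure the slot precisely.

```bash
python3 - <<'E'
from h import *
def ray(n,u,v,z):
    a=w(n,u,v,1.);c=arm.camera_params(n);o=-np.array(c['R']).T@np.array(c['t']);k=(z-o[2])/(a-o)[2];return o+k*(a-o)
def slot(n,s,box,thr=110):
    g=cv2.imread('pics/%s.png'%s,0);u0,v0,u1,v1=box
    c=g[v0:v1,u0:u1];b=(c<thr).astype(np.uint8)
    k,l,st,ce=cv2.connectedComponentsWithStats(b)
    i=1+np.argmax(st[1:,4]);print(n,st[i],ce[i]+[u0,v0])
    vv,uu=np.nonzero(l==i)
    Q=np.array([ray(n,a+u0,b_+v0,.152)[:2] for a,b_ in zip(uu,vv)])
    wt=(255-c[vv,uu]).astype(float)
    m=np.average(Q,axis=0,weights=wt);e,V=np.linalg.eigh(np.cov(Q.T));print(m,np.degrees(np.arctan2(V[1,1],V[0,1])),np.sqrt(e*12), cv2.minAreaRect(Q.astype(np.float32)))
slot('top','t0',(322,172,350,206))
crop('s0','c4',240,235,320,320,7)
P=np.load('pics/P.npy');v,u=np.mgrid[0:480,0:640]
for nm,b in(('orange',(135,310,225,385)),('truck',(175,100,220,180)),('scan',(435,150,515,210)),('candle',(465,280,545,330)),('green',(410,335,490,430)),('cam',(355,50,405,110))):
    q=(u>b[0])&(u<b[2])&(v>b[1])&(v<b[3])&(P[...,2]>.03)&(P[...,2]<.25);print(nm,P[q].min(0).round(3),P[q].max(0).round(3))
# white flat only
im=cv2.imread('pics/t0.png',0);print(im[172:206,322:350][::3,::2])
E
```

```text
top [10  9  6 17 45] [334.84444444 189.11111111]
[ 0.58185984 -0.06099707] -169.51667878731115 [0.0057188  0.03921632] ((0.5822376608848572, -0.061144281178712845), (0.03755901753902435, 0.005545568652451038), 9.881282806396484)
orange [0.192 0.21  0.032] [0.303 0.372 0.125]
truck [0.667 0.241 0.03 ] [0.827 0.309 0.083]
scan [ 0.578 -0.491  0.03 ] [ 0.691 -0.326  0.051]
candle [ 0.308 -0.463  0.031] [ 0.359 -0.413  0.192]
green [ 0.085 -0.357  0.031] [ 0.245 -0.246  0.126]
cam [ 0.835 -0.22   0.086] [ 0.913 -0.133  0.15 ]
[[180 220 224 227 225 226 223 222 219 218 217 202 170 113]
 [202 228 229 228 230 232 236 236 224 220 216 212 201 185]
 [228 229 235 243 242 242 242 242 243 242 226 214 210 201]
 [229 230 243 242 242  77  75 242 243 242 243 241 211 208]
 [231 242 242 243 242 189  61 231 243 242 242 242 222 209]
 [229 243 242 242 242 238  60 151 242 242 242 242 241 210]
 [230 242 242 242 242 241  64  88 242 242 242 242 243 210]
 [228 242 242 242 242 242 142  61 234 242 242 242 242 212]
 [227 227 243 242 243 242 230  61 153 242 242 242 229 211]
 [226 227 226 242 242 242 242 238 243 243 242 238 218 211]
 [224 226 227 228 226 241 242 242 242 239 215 218 215 210]
 [218 222 226 226 225 226 225 225 224 222 220 218 214 206]]
```

View pics/c4.png

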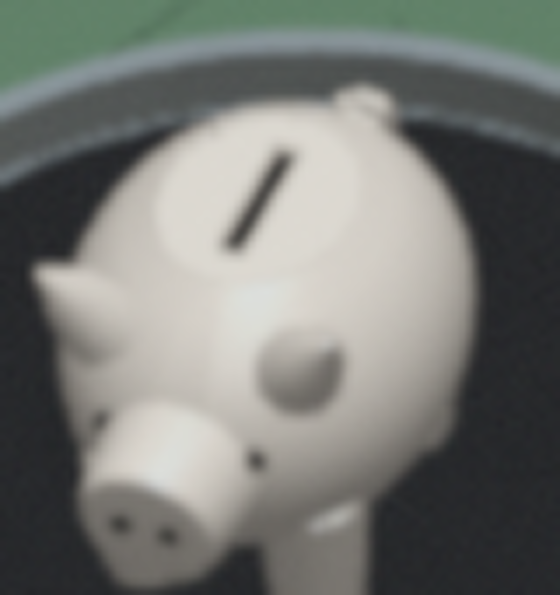

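```bash
cat >> h.py <<'E'
def ray(n,u,v,z):
    a=w(n,u,v,1.);c=arm.camera_params(n);o=-np.array(c['R']).T@np.array(c['t']);k=(z-o[2])/(a-o)[2];return o+k*(a-o)
def slot(n,s,box,hi,lo,z=.152):
    g=cv2.imread('pics/%s.png'%s,0).astype(float);u0,v0,u1,v1=box
    c=np.clip((hi-g[v0:v1,u0:u1])/(hi-lo),0,1)
    c[c<.12]=0
    vv,uu=np.nonzero(c);wt=c[vv,uu]
    Q=np.array([ray(n,a+u0,b_+v0,z)[:2] for a,b_ in zip(uu,vv)])
    m=np.average(Q,axis=0,weights=wt);e,V=np.linalg.eigh(np.cov(Q.T,aweights=wt));print(n,m,np.degrees(np.arctan2(V[1,1]*np.sign(V[0,1]),abs(V[0,1]))),np.sqrt(e*12))
E
python3 - <<'E'
from h import *
slot('top','t0',(329,178,342,202),240,60)
g=cv2.imread('pics/s0.png',0);print(g[254:274,268:286][::2,::2])
slot('scene','s0',(270,255,284,272),212,40)
s=cv2.imread('pics/s0.png',0)
# lens & handle top in scene
print(proj('scene',[.409,.3456,.123]),proj('top',[.409,.3456,.123]))
E
```

```text
top [ 0.58185101 -0.06105965] 10.168287174921602 [0.00738635 0.04225537]
[[190 200 213 215 216 214 213 215 215]
 [211 215 216 215 215 196 165 194 214]
 [215 216 215 216 209 149  88 191 215]
 [216 216 215 215 185  83 147 211 216]
 [215 215 215 206 133 101 198 215 216]
 [216 216 213 173  75 167 213 215 216]
 [216 215 199 112 111 204 216 216 216]
 [215 212 157  73 178 214 216 216 216]
 [215 208 157 151 209 215 215 215 215]
 [215 215 211 210 215 215 215 214 211]]
scene [ 0.58667043 -0.06027802] 10.498114912325942 [0.00717877 0.04000777]
(np.float64(512.4502014577135), np.float64(290.1101430050949)) (np.float64(148.61726266931933), np.float64(272.1271065937032))
```

```bash
cat >> h.py <<'E'
def inc(p,yaw,rp=None,quiet=False):
    s=arm.get_state();R=Rn.from_euler('xyz',s['orientation'])
    T=Rn.from_euler('xyz',[np.pi,0,np.radians(yaw)])
    d=R.inv().apply(np.array(p)-s['ee_pos'])/.5; r=(R.inv()*T).as_rotvec()/(2*np.pi)
    if not quiet: print('t',round(s['time'],2),'pos',s['ee_pos'].round(4),'yaw',np.degrees(s['orientation'][2]).round(2),'tilt',s['orientation'][:2].round(4),'F',s['contact_force'].round(1),'gap',round(s['finger_gap'],4),'q7',s['q'][6].round(2))
    print('inc',d.round(4),r.round(4))
E
python3 -c "
from h import *
inc([.4095,.346,.24],-167)"
```

```text
t 0.1 pos [0.2466 0.574  0.2477] yaw 156.75 tilt [-3.1405e+00  1.0000e-04] F [-0.2 -0.7 -0.3] gap 0.0855 q7 -0.05
inc [-0.4793 -0.2903  0.0158] [-0.0002 -0.     -0.1007]
```

>>> apply_moves(increments=[-0.479, -0.29, 0.015, 0, 0, -0.1007, 1, -0.479, -0.29, 0.015, 0, 0, -0.1007, 1, -0.479, -0.29, 0.015, 0, 0, -0.1007, 1, -0.479, -0.29, 0.015, 0, 0, -0.1007, 1, -0.479, -0.29, 0.015, 0, 0, -0.1007, 1])

```text
time: 0.52
ee_pos: [0.3611, 0.4136, 0.2426]
orientation: [-3.14, -0.001, -2.956]
contact_force: [0.9, 0.4, -0.9]
finger_gap: 0.0854
```

```bash
python3 -c "
from h import *
inc([.4095,.346,.24],-167)"
```

```text
t 0.52 pos [0.3611 0.4136 0.2426] yaw -169.37 tilt [-3.1404e+00 -8.0000e-04] F [ 0.9  0.4 -0.9] gap 0.0854 q7 0.83
inc [-0.0701 -0.1507  0.0053] [-0.0002 -0.0001 -0.0066]
```

>>> apply_moves(increments=[-0.07, -0.15, 0.005, 0, 0, -0.0066, 1, -0.07, -0.15, 0.005, 0, 0, -0.0066, 1, -0.07, -0.15, 0.005, 0, 0, -0.0066, 1, -0.07, -0.15, 0.005, 0, 0, -0.0066, 1])

```text
time: 0.85
ee_pos: [0.4108, 0.344, 0.24]
orientation: [-3.14, -0.001, -2.919]
contact_force: [-0.4, 0.8, 0.7]
finger_gap: 0.0854
```

```bash
python3 -c "
from h import *
inc([.4095,.346,.1],-167)
cap('scene','s1');crop('s1','c5',440,200,580,380,3)"
```

```text
t 0.85 pos [0.4108 0.344  0.24  ] yaw -167.26 tilt [-3.1397e+00 -1.0000e-03] F [-0.4  0.8  0.7] gap 0.0854 q7 1.04
inc [0.0015 0.005  0.28  ] [-0.0003 -0.0002 -0.0007]
```

View pics/c5.png

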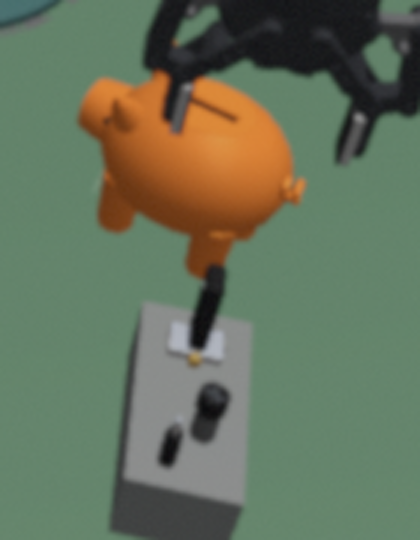

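>>> apply_moves(increments=[0.0015, 0.005, 0.06, 0, 0, 0, 1, 0.0015, 0.005, 0.12, 0, 0, 0, 1, 0.0015, 0.005, 0.18, 0, 0, 0, 1, 0.0015, 0.005, 0.24, 0, 0, 0, 1, 0.0015, 0.005, 0.28, 0, 0, 0, 1])

```text
time: 1.32
ee_pos: [0.4064, 0.3485, 0.0973]
orientation: [-3.14, -0.003, -2.914]
contact_force: [-0.3, 0.4, -1.0]
finger_gap: 0.0852
```

```bash
python3 -c "
from h import *
inc([.4095,.346,.1],-167)
cap('scene','s2');crop('s2','c6',440,200,580,380,3)"
```

```text
t 1.32 pos [0.4064 0.3485 0.0973] yaw -166.97 tilt [-3.1397 -0.0034] F [-0.3  0.4 -1. ] gap 0.0852 q7 1.02
inc [-0.0049 -0.0063 -0.0053] [-0.0003 -0.0005  0.0001]
```

View pics/c6.png

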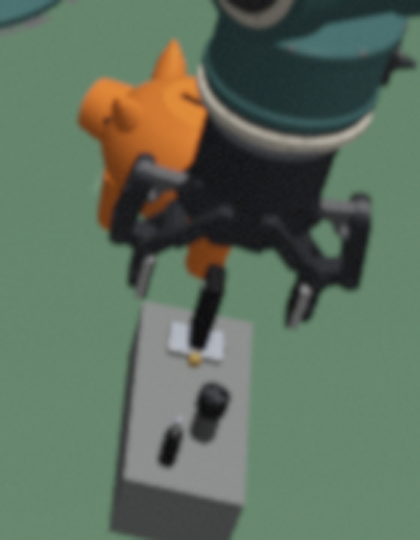

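```bash
python3 -c "
from h import *
R=Rn.from_euler('xyz',arm.get_state()['orientation']).as_matrix();p=arm.get_state()['ee_pos']
for sg in(-1,1):print(proj('scene',p+R@[0,sg*.043,.004]))
inc([.4095,.346,.1],-167)"
```

```text
(np.float64(487.22847002237796), np.float64(296.2494227909899))
(np.float64(533.7195247107269), np.float64(305.67824797384367))
t 1.37 pos [0.4054 0.3476 0.0946] yaw -166.96 tilt [-3.1378 -0.0066] F [-2.5 -1.2 -5.6] gap 0.0854 q7 1.02
inc [-0.0072 -0.005  -0.0107] [-0.0006 -0.0011  0.0001]
```

>>> apply_moves(increments=[-0.0072, -0.005, -0.01, 0, 0, 0, 1, -0.0072, -0.005, -0.01, 0, 0, 0, 1, -0.0072, -0.005, -0.01, 0, 0, 0, 1])

```text
time: 1.62
ee_pos: [0.41, 0.3469, 0.1011]
orientation: [-3.139, -0.005, -2.914]
contact_force: [-0.4, 0.3, 0.3]
finger_gap: 0.0852
```

```bash
python3 -c "
from h import *
inc([.4095,.346,.1],-167)"
```

```text
t 1.62 pos [0.41   0.3469 0.1011] yaw -166.94 tilt [-3.1389 -0.005 ] F [-0.4  0.3  0.3] gap 0.0852 q7 1.03
inc [ 0.0013 -0.0015  0.0022] [-0.0004 -0.0008  0.0002]
```

>>> apply_moves(increments=[0.0013, -0.0015, 0.002, -0.0004, -0.0008, 0.0002, 1, 0.0013, -0.0015, 0.002, -0.0004, -0.0008, 0.0002, -1, 0.0013, -0.0015, 0.002, -0.0004, -0.0008, 0.0002, -1, 0.0013, -0.0015, 0.002, -0.0004, -0.0008, 0.0002, -1, 0.0013, -0.0015, 0.002, -0.0004, -0.0008, 0.0002, -1])

```text
time: 2.03
ee_pos: [0.4095, 0.3461, 0.1004]
orientation: [3.142, 0.0, -2.915]
contact_force: [0.3, 0.3, -0.2]
finger_gap: 0.0387
```

>>> apply_moves(increments=[0, 0, 0, 0, 0, 0, -1, 0, 0, 0, 0, 0, 0, -1, 0, 0, 0, 0, 0, 0, -1, 0, 0, 0, 0, 0, 0, -1, 0, 0, 0, 0, 0, 0, -1])

```text
time: 2.45
ee_pos: [0.4095, 0.346, 0.1003]
orientation: [-3.141, 0.0, -2.915]
contact_force: [-0.1, -0.8, -2.0]
finger_gap: 0.0112
```

```bash
python3 -c "
from h import *
inc([.4095,.346,.1],-167)
cap('scene','s3');crop('s3','c7',440,200,580,380,3)"
```

```text
t 2.45 pos [0.4095 0.346  0.1003] yaw -167.01 tilt [-3.1415e+00  2.0000e-04] F [-0.1 -0.8 -2. ] gap 0.0112 q7 1.03
inc [ 0.     -0.      0.0006] [-0.  0. -0.]
```

View pics/c7.png

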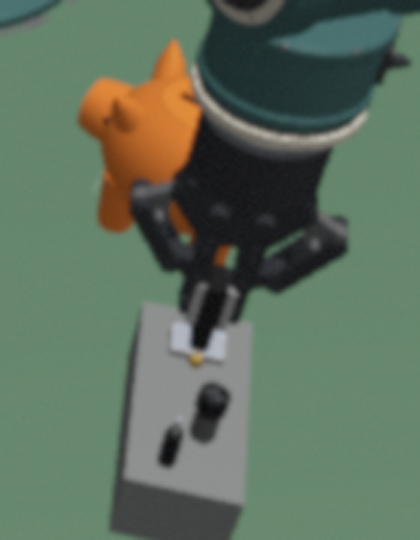

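The grip is on the handle (gap 11 mm, handle 12 mm). The gauge origin is 45.3 mm below the TCP. Now I'll lift.

>>> apply_moves(increments=[0, 0, -0.05, 0, 0, 0, -1, 0, 0, -0.11, 0, 0, 0, -1, 0, 0, -0.18, 0, 0, 0, -1, 0, 0, -0.25, 0, 0, 0, -1, 0, 0, -0.33, 0, 0, 0, -1])

```text
time: 2.92
ee_pos: [0.4089, 0.3455, 0.2663]
orientation: [-3.141, -0.001, -2.915]
contact_force: [0.8, 0.4, -1.9]
finger_gap: 0.0114
```

```bash
python3 -c "
from h import *
inc([.584,-.0607,.29],-169.7)"
```

```text
t 2.92 pos [0.4089 0.3455 0.2663] yaw -167.01 tilt [-3.1408e+00 -1.1000e-03] F [ 0.8  0.4 -1.9] gap 0.0114 q7 1.04
inc [-0.1586 -0.8705 -0.0469] [-0.0001 -0.0002  0.0075]
```

>>> apply_moves(increments=[-0.008, -0.044, -0.047, 0, 0, 0.001, -1, -0.02, -0.11, -0.047, 0, 0, 0.002, -1, -0.032, -0.175, -0.047, 0, 0, 0.003, -1, -0.044, -0.24, -0.047, 0, 0, 0.003, -1, -0.056, -0.305, -0.047, 0, 0, 0.003, -1])

```text
time: 3.33
ee_pos: [0.4707, 0.2018, 0.2901]
orientation: [-3.141, -0.001, -2.933]
contact_force: [0.4, 0.3, -1.1]
finger_gap: 0.0112
```

```bash
python3 -c "
from h import *
inc([.584,-.0607,.29],-169.7)"
```

```text
t 3.33 pos [0.4707 0.2018 0.2901] yaw -168.08 tilt [-3.141e+00 -7.000e-04] F [ 0.4  0.3 -1.1] gap 0.0112 q7 1.33
inc [-1.132e-01 -5.604e-01  5.000e-04] [-0.0001 -0.0001  0.0045]
```

>>> apply_moves(increments=[-0.013, -0.065, 0, 0, 0, 0.001, -1, -0.026, -0.13, 0, 0, 0, 0.002, -1, -0.039, -0.195, 0, 0, 0, 0.003, -1, -0.052, -0.26, 0, 0, 0, 0.0045, -1, -0.065, -0.32, 0, 0, 0, 0.0045, -1])

```text
time: 3.75
ee_pos: [0.5359, 0.0499, 0.2903]
orientation: [-3.141, -0.001, -2.963]
contact_force: [0.2, -0.7, -0.7]
finger_gap: 0.0111
```

```bash
python3 -c "
from h import *
inc([.584,-.0607,.29],-169.7)"
```

```text
t 3.75 pos [0.5359 0.0499 0.2903] yaw -169.76 tilt [-3.1408e+00 -6.0000e-04] F [ 0.2 -0.7 -0.7] gap 0.0111 q7 1.65
inc [-0.0553 -0.2348  0.0007] [-0.0001 -0.0001 -0.0002]
```

>>> apply_moves(increments=[-0.014, -0.065, 0, 0, 0, 0, -1, -0.029, -0.125, 0, 0, 0, 0, -1, -0.043, -0.18, 0, 0, 0, 0, -1, -0.052, -0.22, 0, 0, 0, 0, -1, -0.0553, -0.235, 0, 0, 0, 0, -1])

```text
time: 4.17
ee_pos: [0.5845, -0.0642, 0.2901]
orientation: [-3.14, -0.001, -2.966]
contact_force: [1.0, -0.7, -1.1]
finger_gap: 0.0111
```

>>> apply_moves(increments=[0, 0, 0, 0, 0, 0, -1, 0, 0, 0, 0, 0, 0, -1])

```text
time: 4.33
ee_pos: [0.5843, -0.0642, 0.2898]
orientation: [-3.14, -0.002, -2.967]
contact_force: [-0.7, 0.6, -0.3]
finger_gap: 0.0113
```

```bash
python3 -c "
from h import *
inc([.584,-.0607,.258],-169.7)"
```

```text
t 4.33 pos [ 0.5843 -0.0642  0.2898] yaw -170.0 tilt [-3.1398e+00 -1.5000e-03] F [-0.7  0.6 -0.3] gap 0.0113 q7 1.88
inc [-0.0008  0.0072  0.0637] [-0.0003 -0.0002 -0.0008]
```

>>> apply_moves(increments=[-0.0008, 0.0072, 0.02, -0.0003, -0.0002, -0.0008, -1, -0.0008, 0.0072, 0.04, -0.0003, -0.0002, -0.0008, -1, -0.0008, 0.0072, 0.063, -0.0003, -0.0002, -0.0008, -1, -0.0008, 0.0072, 0.063, -0.0003, -0.0002, -0.0008, -1, -0.0008, 0.0072, 0.063, -0.0003, -0.0002, -0.0008, -1])

```text
time: 4.75
ee_pos: [0.5835, -0.0602, 0.2574]
orientation: [3.141, -0.002, -2.962]
contact_force: [1.3, -0.6, -0.8]
finger_gap: 0.0114
```

```bash
python3 -c "
from h import *
inc([.584,-.0607,.258],-169.7)
cap('scene','s4');crop('s4','c8',230,190,330,310,5)
p=arm.get_state()['ee_pos']
for z in(-.0453,-.0903):print(proj('scene',p+[0,0,z]))
print(proj('scene',[.584,-.0607,.152]))
cap('top','t4')"
```

```text
t 4.75 pos [ 0.5835 -0.0602  0.2574] yaw -169.68 tilt [ 3.1412e+00 -2.0000e-03] F [ 1.3 -0.6 -0.8] gap 0.0114 q7 1.89
inc [-0.0008 -0.0011 -0.0013] [ 0.0001 -0.0003  0.0001]
(np.float64(275.3810894728119), np.float64(238.39300245615732))
(np.float64(276.7486138092929), np.float64(256.3176553859056))
(np.float64(277.0633469986353), np.float64(262.363459984277))
```

View pics/c8.png

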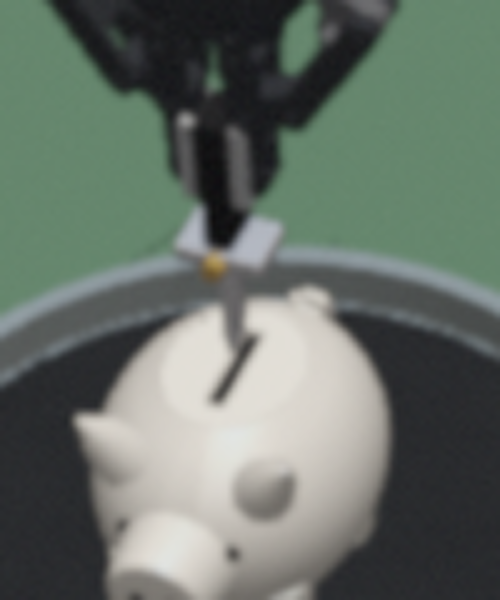

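The picture shows the blade tip at scene ~(277,257). A straight drop lands at ~(277,263), which is on the slot (centre ~(277,264)) with lateral error under 0.5 px. I'll lower it slowly and watch the force.

>>> apply_moves(increments=[-0.0008, -0.0011, 0.004, 0.0001, -0.0003, 0.0001, -1, -0.0008, -0.0011, 0.01, 0.0001, -0.0003, 0.0001, -1, -0.0008, -0.0011, 0.017, 0.0001, -0.0003, 0.0001, -1, -0.0008, -0.0011, 0.023, 0.0001, -0.0003, 0.0001, -1, -0.0008, -0.0011, 0.023, 0.0001, -0.0003, 0.0001, -1])

```text
time: 5.27
ee_pos: [0.5843, -0.061, 0.2463]
orientation: [-3.141, 0.001, -2.963]
contact_force: [-0.2, 0.0, -1.5]
finger_gap: 0.0114
```

```bash
python3 -c "
from h import *
inc([.584,-.0606,.23],-169.7)
cap('scene','s5');crop('s5','c9',240,210,315,290,7)"
```

```text
t 5.27 pos [ 0.5843 -0.061   0.2463] yaw -169.74 tilt [-3.1412e+00  9.0000e-04] F [-0.2  0.  -1.5] gap 0.0114 q7 1.89
inc [0.0005 0.001  0.0325] [-0.0001  0.0001 -0.0001]
```

View pics/c9.png

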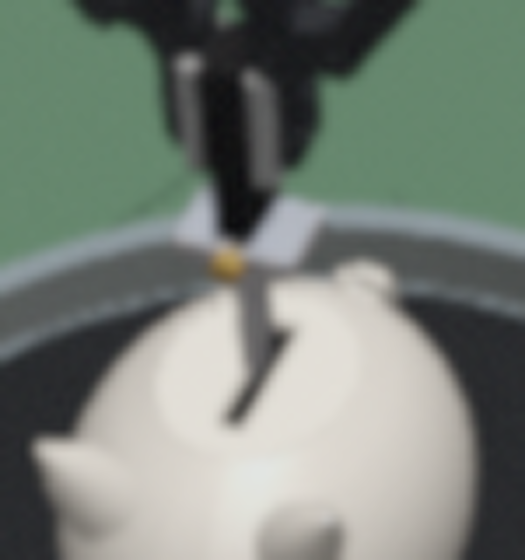

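>>> apply_moves(increments=[0.0005, 0.0002, 0.006, 0, 0, 0, -1, 0.0005, 0.0002, 0.012, 0, 0, 0, -1, 0.0005, 0.0002, 0.018, 0, 0, 0, -1, 0.0005, 0.0002, 0.024, 0, 0, 0, -1])

```text
time: 5.65
ee_pos: [0.5841, -0.061, 0.2342]
orientation: [-3.141, 0.001, -2.963]
contact_force: [0.9, -0.9, -1.0]
finger_gap: 0.0114
```

```bash
python3 -c "
from h import *
inc([.584,-.061,.205],-169.7)
cap('scene','s6');crop('s6','c10',240,210,315,290,7)"
```

```text
t 5.65 pos [ 0.5841 -0.061   0.2342] yaw -169.74 tilt [-3.1411e+00  1.0000e-03] F [ 0.9 -0.9 -1. ] gap 0.0114 q7 1.9
inc [0.0003 0.     0.0584] [-0.0001  0.0002 -0.0001]
```

View pics/c10.png

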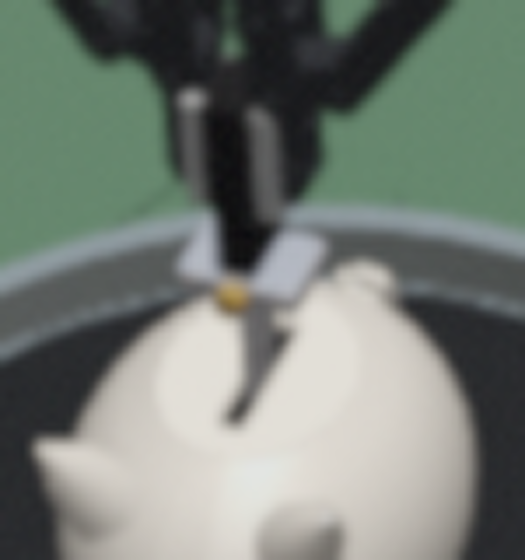

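The blade has entered the slot, with no added force and the pig upright. Continuing down.

>>> apply_moves(increments=[0.0003, 0, 0.01, 0, 0, 0, -1, 0.0003, 0, 0.022, 0, 0, 0, -1, 0.0003, 0, 0.034, 0, 0, 0, -1, 0.0003, 0, 0.046, 0, 0, 0, -1, 0.0003, 0, 0.056, 0, 0, 0, -1])

```text
time: 6.12
ee_pos: [0.5836, -0.061, 0.2047]
orientation: [-3.141, -0.0, -2.963]
contact_force: [0.2, 0.0, -1.8]
finger_gap: 0.0117
```

```bash
python3 -c "
from h import *
inc([.584,-.061,.198],-169.7)
cap('scene','s7');crop('s7','c11',240,210,315,290,7)"
```

```text
t 6.12 pos [ 0.5836 -0.061   0.2047] yaw -169.74 tilt [-3.1414e+00 -2.0000e-04] F [ 0.2  0.  -1.8] gap 0.0117 q7 1.91
inc [-0.0008 -0.0002  0.0135] [-0.     -0.     -0.0001]
```

View pics/c11.png

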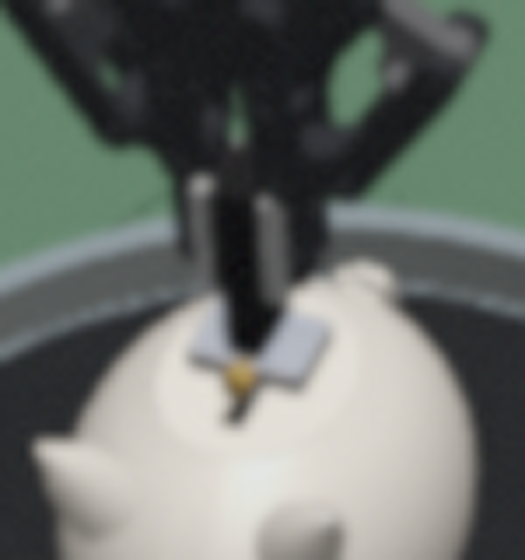

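>>> apply_moves(increments=[-0.0008, 0, 0.003, 0, 0, 0, -1, -0.0008, 0, 0.007, 0, 0, 0, -1, -0.0008, 0, 0.011, 0, 0, 0, -1, -0.0008, 0, 0.0125, 0, 0, 0, -1, -0.0008, 0, 0.0125, 0, 0, 0, -1])

```text
time: 6.58
ee_pos: [0.5836, -0.0608, 0.1976]
orientation: [-3.142, -0.001, -2.962]
contact_force: [-0.2, -0.5, -0.9]
finger_gap: 0.0113
```

>>> apply_moves(increments=[0, 0, 0, 0, 0, 0, -1, 0, 0, 0, 0, 0, 0, -1])

```text
time: 6.75
ee_pos: [0.5837, -0.0609, 0.1978]
orientation: [-3.141, -0.001, -2.962]
contact_force: [0.3, -0.1, -1.4]
finger_gap: 0.0113
```

```bash
python3 -c "
from h import *
inc([.584,-.061,.1975],-169.7)"
```

```text
t 6.75 pos [ 0.5837 -0.0609  0.1978] yaw -169.74 tilt [-3.1415e+00 -1.1000e-03] F [ 0.3 -0.1 -1.4] gap 0.0113 q7 1.91
inc [-0.0006 -0.0004  0.0005] [-0.     -0.0002 -0.0001]
```

>>> apply_moves(increments=[0, 0, 0, 0, 0, 0, 0, 0, 0, 0, 0, 0, 0, 0, 0, 0, 0, 0, 0, 0, 0, 0, 0, 0, 0, 0, 0, 0.3, 0, 0, 0, 0, 0, 0, 0.3])

```text
time: 7.17
ee_pos: [0.5837, -0.0608, 0.1979]
orientation: [-3.141, -0.001, -2.962]
contact_force: [-0.1, 1.4, 0.5]
finger_gap: 0.0555
```

>>> apply_moves(increments=[0, 0, 0, 0, 0, 0, 0.6, 0, 0, 0, 0, 0, 0, 0.6, 0, 0, 0, 0, 0, 0, 0.6, 0, 0, 0, 0, 0, 0, 0.6, 0, 0, 0, 0, 0, 0, 0.6])

```text
time: 7.58
ee_pos: [0.5837, -0.0609, 0.1978]
orientation: [-3.142, -0.001, -2.963]
contact_force: [-0.4, -0.1, -0.5]
finger_gap: 0.0681
```

```bash
python3 -c "
from h import *
inc([.584,-.061,.30],-169.7)
cap('scene','s8');crop('s8','c12',230,190,330,310,5)"
```

```text
t 7.58 pos [ 0.5837 -0.0609  0.1978] yaw -169.74 tilt [-3.1415e+00 -1.0000e-03] F [-0.4 -0.1 -0.5] gap 0.0681 q7 1.91
inc [-0.0003 -0.0004 -0.2043] [-0.     -0.0002 -0.0001]
```

View pics/c12.png

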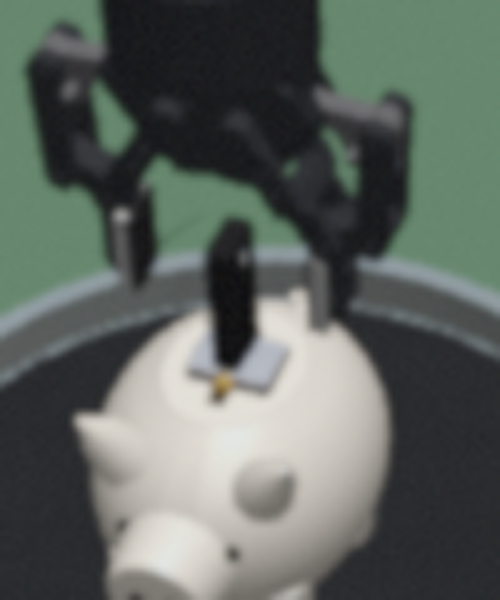

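The gauge stands home and free. Retreating straight up.

>>> apply_moves(increments=[0, 0, -0.05, 0, 0, 0, 0.6, 0, 0, -0.11, 0, 0, 0, 0.6, 0, 0, -0.17, 0, 0, 0, 0.6, 0, 0, -0.22, 0, 0, 0, 0.6, 0, 0, -0.25, 0, 0, 0, 0.6])

```text
time: 8.05
ee_pos: [0.5844, -0.061, 0.3259]
orientation: [-3.141, 0.002, -2.963]
contact_force: [1.1, 0.7, -0.0]
finger_gap: 0.0685
```

```bash
python3 - <<'E'
from h import *
from scipy.optimize import least_squares
p,d=cap('top','t8')
P=cloud('top',d);v,u=np.mgrid[0:480,0:640]
p2,d2=cap('scene','s9')
# scene-cam rim fit
P2=cloud('scene',d2)
for nm,Q,b in(('top',P,(255,130,415,280)),('scene',P2,(190,235,375,370))):
    r=(u>b[0])&(u<b[2])&(v>b[1])&(v<b[3])&(Q[...,2]>.05)&(Q[...,2]<.064)&(np.hypot(Q[...,0]-.578,Q[...,1]+.061)<.19)&(np.hypot(Q[...,0]-.578,Q[...,1]+.061)>.15)
    X=Q[r];f=least_squares(lambda p:np.hypot(X[:,0]-p[0],X[:,1]-p[1])-p[2],[.578,-.06,.167],loss='soft_l1',f_scale=.003);print(nm,f.x,np.median(X[:,2]))
inc([.411,-.061,.30],-169.7)
crop('t8','c13',300,40,420,220,3)
crop('s9','c14',70,310,250,430,4)
E
```

```text
top [ 0.57815535 -0.060823    0.16646435] 0.056111004548462406
scene [ 0.58342819 -0.0605518   0.16653667] 0.05528641708020493
t 8.15 pos [ 0.5847 -0.061   0.3256] yaw -169.74 tilt [-3.1408  0.0033] F [ 0.3  0.2 -0.4] gap 0.0685 q7 1.88
inc [0.3421 0.0619 0.0501] [-0.0001  0.0005 -0.0001]
```

View pics/c13.png

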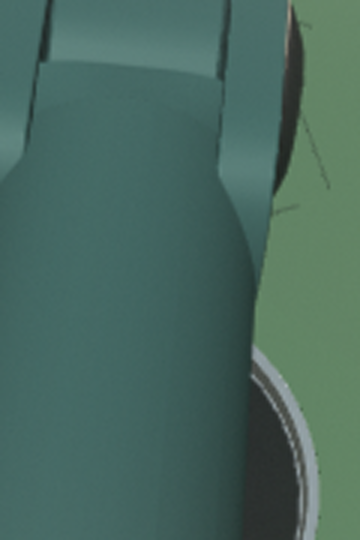

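View pics/c14.png

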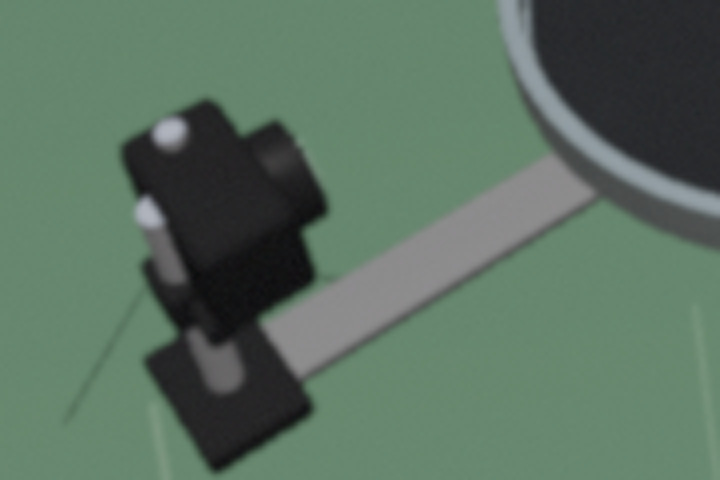

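```bash
python3 - <<'E'
from h import *
def an(n,a,b,z=.01):
    A=ray(n,*a,z);B=ray(n,*b,z);d=B-A;print(n,A[:2].round(4),B[:2].round(4),np.degrees(np.arctan2(d[1],d[0])).round(2))
    # perpendicular offset of axis center
    c=np.array([.5805,-.0607,0]);t=d/np.linalg.norm(d);print('   off',((A-c)[0]*t[1]-(A-c)[1]*t[0]).round(4))
T=lambda x,y:(255+x/2.5-.3,40+y/2.5-.3)
an('top',T(246,245),T(288,138));an('top',T(277,254),T(318,150))
S=lambda x,y:(70+x/4-.4,310+y/4-.4)
an('scene',S(553,155),S(262,325));an('scene',S(597,197),S(303,378))
P=np.load('pics/P.npy');v,u=np.mgrid[0:480,0:640]
q=(u>355)&(u<405)&(v>50)&(v<105)&(P[...,2]>.125)&(P[...,2]<.16)
print(cv2.minAreaRect(P[q][:,:2].astype(np.float32)),P[q].mean(0))
E
```

```text
top [ 0.7613 -0.1145] [ 0.8789 -0.1611] -21.64
   off -0.0167
top [ 0.7511 -0.1458] [ 0.8649 -0.1918] -22.0
   off 0.015
scene [ 0.7319 -0.1349] [ 0.8733 -0.1916] -21.83
   off 0.0126
scene [ 0.7416 -0.1012] [ 0.8851 -0.1564] -21.02
   off -0.02
((0.8750494122505188, -0.17475786805152893), (0.08198754489421844, 0.0714380219578743), 69.95357513427734) [ 0.87192027 -0.17432774  0.13778094]
```

```bash
cat >> h.py <<'E'
C=np.array([.5805,-.0607])
def rim(phi,z,r=.167):
    a=np.radians(phi);p=[C[0]+r*np.cos(a),C[1]+r*np.sin(a),z];inc(p,phi-90)
E
python3 -c "
from h import *
rim(195,.3)"
```

```text
t 8.15 pos [ 0.5847 -0.061   0.3256] yaw -169.74 tilt [-3.1408  0.0033] F [ 0.3  0.2 -0.4] gap 0.0685 q7 1.88
inc [ 0.3412 -0.0255  0.0502] [0.0003 0.0005 0.2368]
```

>>> apply_moves(increments=[0.06, -0.005, 0, 0, 0, 0.018, 0.6, 0.12, -0.01, 0, 0, 0, 0.036, 0.6, 0.18, -0.015, 0, 0, 0, 0.055, 0.6, 0.25, -0.02, 0.02, 0, 0, 0.074, 0.6, 0.32, -0.025, 0.04, 0, 0, 0.093, 0.6])

```text
time: 8.57
ee_pos: [0.428, -0.1019, 0.3042]
orientation: [3.14, 0.003, 2.731]
contact_force: [0.1, -0.7, 0.3]
finger_gap: 0.0683
```

```bash
python3 -c "
from h import *
rim(195,.25)"
```

```text
t 8.57 pos [ 0.428  -0.1019  0.3042] yaw 156.46 tilt [3.1405e+00 3.0000e-03] F [ 0.1 -0.7  0.3] gap 0.0683 q7 1.33
inc [ 0.0149 -0.0108  0.1083] [0.0004 0.0004 0.143 ]
```

>>> apply_moves(increments=[0.015, -0.011, 0.02, 0, 0, 0.02, 0.6, 0.015, -0.011, 0.04, 0, 0, 0.04, 0.6, 0.015, -0.011, 0.06, 0, 0, 0.06, 0.6, 0.015, -0.011, 0.08, 0, 0, 0.08, 0.6, 0.015, -0.011, 0.108, 0, 0, 0.1, 0.6])

```text
time: 8.98
ee_pos: [0.419, -0.104, 0.2496]
orientation: [3.138, 0.002, 2.105]
contact_force: [0.7, -0.0, -0.4]
finger_gap: 0.0685
```

```bash
python3 -c "
from h import *
rim(195,.14)"
```

```text
t 8.98 pos [ 0.419  -0.104   0.2496] yaw 120.61 tilt [3.1385e+00 1.9000e-03] F [ 0.7 -0.  -0.4] gap 0.0685 q7 0.74
inc [ 0.0003 -0.0003  0.2192] [0.0005 0.0002 0.0434]
```

>>> apply_moves(increments=[0, 0, 0.03, 0, 0, 0.018, 0.6, 0, 0, 0.08, 0.0005, 0, 0.036, 0.6, 0, 0, 0.13, 0.0005, 0, 0.0434, 0.6, 0, 0, 0.18, 0.0005, 0, 0.0434, 0.6, 0, 0, 0.21, 0.0005, 0, 0.0434, 0.6])

```text
time: 9.4
ee_pos: [0.418, -0.1038, 0.142]
orientation: [-3.139, 0.001, 1.832]
contact_force: [-0.1, 0.6, -0.5]
finger_gap: 0.0685
```

>>> apply_moves(increments=[0, 0, 0.01, 0, 0, 0, 0.6, 0, 0, 0.01, 0, 0, 0, 0.6])

```text
time: 9.57
ee_pos: [0.4168, -0.1037, 0.1355]
orientation: [-3.136, 0.0, 1.832]
contact_force: [0.4, -0.0, 0.8]
finger_gap: 0.0683
```

```bash
python3 -c "
from h import *
cap('scene','s10');crop('s10','c15',180,200,400,380,3)
rim(195,.057)"
```

```text
t 9.62 pos [ 0.4175 -0.1039  0.1367] yaw 104.95 tilt [-3.1378e+00  6.0000e-04] F [-0.6  0.3  1.1] gap 0.0685 q7 0.57
inc [-0.0008  0.0038  0.1594] [-0.0006  0.0001 -0.0001]
```

View pics/c15.png

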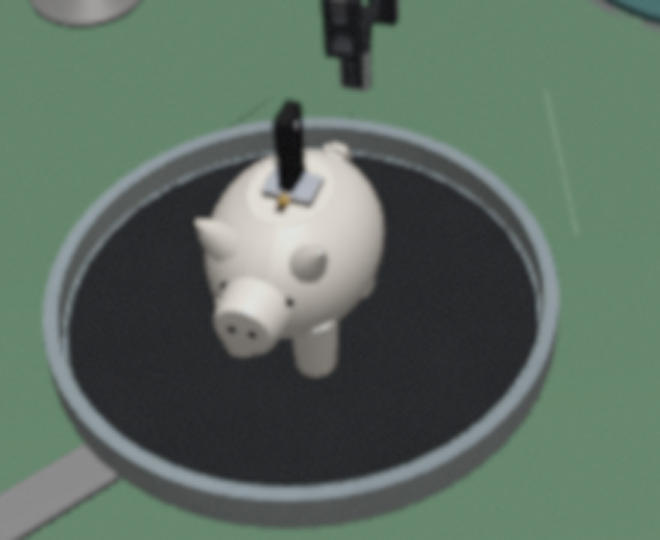

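>>> apply_moves(increments=[-0.0008, 0.0038, 0.04, -0.0006, 0, 0, 0.6, -0.0008, 0.0038, 0.08, -0.0006, 0, 0, 0.6, -0.0008, 0.0038, 0.12, -0.0006, 0, 0, 0.6, -0.0008, 0.0038, 0.145, -0.0006, 0, 0, 0.6, -0.0008, 0.0038, 0.15, -0.0006, 0, 0, 0.6])

```text
time: 10.03
ee_pos: [0.419, -0.1038, 0.061]
orientation: [-3.141, 0.0, 1.832]
contact_force: [-0.1, 0.3, -0.1]
finger_gap: 0.0682
```

```bash
python3 -c "
from h import *
cap('scene','s11');crop('s11','c16',240,200,360,290,5)
rim(195,.058)"
```

```text
t 10.08 pos [ 0.4192 -0.1039  0.0616] yaw 104.95 tilt [-3.141e+00  3.000e-04] F [0.  0.  0.3] gap 0.0682 q7 0.66
inc [-0.0001 -0.      0.0071] [-0.0001  0.0001 -0.0001]
```

View pics/c16.png

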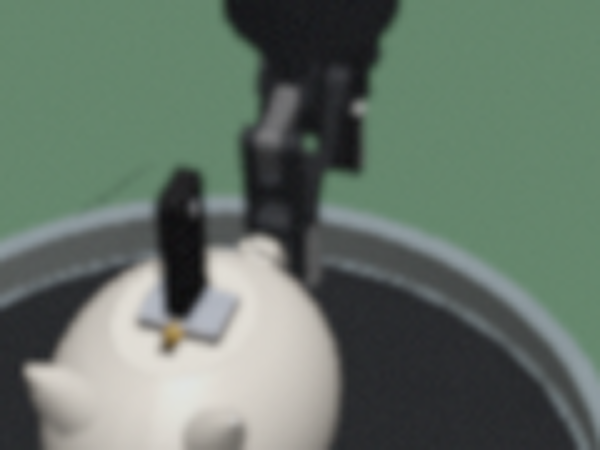

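>>> apply_moves(increments=[0, 0, 0.005, 0, 0, 0, -0.5, 0, 0, 0.005, 0, 0, 0, -0.5, 0, 0, 0.005, 0, 0, 0, -0.5, 0, 0, 0.005, 0, 0, 0, -0.5, 0, 0, 0.005, 0, 0, 0, -0.5])

```text
time: 10.5
ee_pos: [0.4195, -0.1039, 0.0596]
orientation: [3.141, 0.001, 1.832]
contact_force: [0.3, -0.4, 0.3]
finger_gap: 0.0217
```

```bash
python3 -c "
from h import *
cap('scene','s12');crop('s12','c17',260,200,340,260,8)
rim(195,.058)"
```

```text
t 10.55 pos [ 0.4194 -0.1039  0.0594] yaw 104.96 tilt [3.1415e+00 5.0000e-04] F [-0.4 -1.4 -0.9] gap 0.0218 q7 0.67
inc [ 0.     -0.0005  0.0029] [ 0.      0.0001 -0.0001]
```

View pics/c17.png

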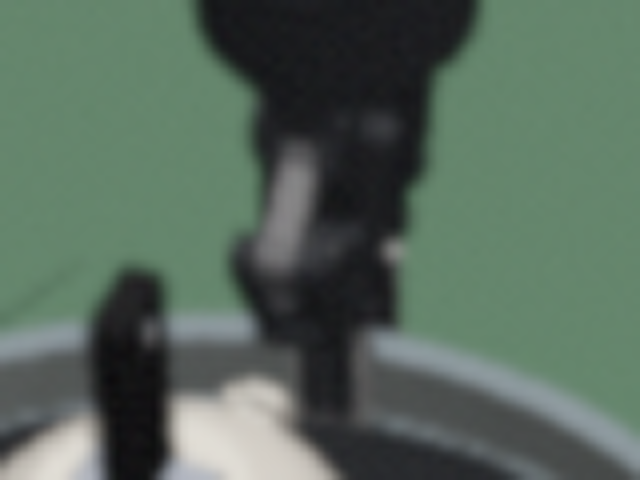

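>>> apply_moves(increments=[0, 0, 0.001, 0, 0, 0, -0.6, 0, 0, 0.001, 0, 0, 0, -0.62, 0, 0, 0.001, 0, 0, 0, -0.65, 0, 0, 0.001, 0, 0, 0, -0.65])

```text
time: 10.88
ee_pos: [0.4194, -0.1039, 0.0589]
orientation: [3.142, 0.0, 1.832]
contact_force: [-0.3, 0.2, -0.0]
finger_gap: 0.0149
```

>>> apply_moves(increments=[0, 0, 0, 0, 0, 0, -0.7, 0, 0, 0, 0, 0, 0, -0.75, 0, 0, 0, 0, 0, 0, -0.75])

```text
time: 11.13
ee_pos: [0.4184, -0.104, 0.0587]
orientation: [-3.14, -0.0, 1.832]
contact_force: [-6.8, -2.0, 3.4]
finger_gap: 0.0108
```

>>> apply_moves(increments=[0, -0.002, 0, 0, 0, 0, -0.75, 0, -0.002, 0, 0, 0, 0, -0.75, 0, -0.002, 0, 0, 0, 0, -0.75])

```text
time: 11.38
ee_pos: [0.4183, -0.1042, 0.0589]
orientation: [-3.141, 0.0, 1.832]
contact_force: [5.0, 1.2, -3.9]
finger_gap: 0.011
```

>>> apply_moves(increments=[0, 0, 0, 0, 0, 0, -1, 0, 0, 0, 0, 0, 0, -1, 0, 0, 0, 0, 0, 0, -1])

```text
time: 11.63
ee_pos: [0.4183, -0.1043, 0.059]
orientation: [-3.142, 0.0, 1.832]
contact_force: [-0.4, 0.2, 6.2]
finger_gap: 0.0088
```

```bash
python3 -c "
from h import *
rim(195,.058)"
```

```text
t 11.63 pos [ 0.4183 -0.1043  0.059 ] yaw 104.95 tilt [-3.1415e+00  5.0000e-04] F [-0.4  0.2  6.2] gap 0.0088 q7 0.67
inc [0.0002 0.0018 0.0021] [-0.      0.0001 -0.0001]
```

The rim is held (gap 8.8 mm, about 0 lateral force). I'll turn clockwise along the arc in small steps: the needed turn is about −31.8° at r = 0.167.

>>> apply_moves(increments=[0.0058, 0.0001, 0, 0, 0, 0.0028, -1, 0.0146, 0.0003, 0, 0, 0, 0.0069, -1, 0.0233, 0.0008, 0, 0, 0, 0.0111, -1, 0.0349, 0.0018, 0, 0, 0, 0.0167, -1, 0.0465, 0.0033, 0, 0, 0, 0.0222, -1])

```text
time: 12.05
ee_pos: [0.414, -0.081, 0.0591]
orientation: [3.141, 0.0, 1.69]
contact_force: [3.7, 0.3, 0.7]
finger_gap: 0.0089
```

```bash
sed -i 's/^C=.*/C=np.array([.5796,-.0611])/' h.py; python3 -c "
from h import *
for p in (187,179):rim(p,.059)
cap('scene','s13');crop('s13','c18',180,200,400,380,3)"
```

```text
t 12.05 pos [ 0.414  -0.081   0.0591] yaw 96.81 tilt [3.1412e+00 5.0000e-04] F [3.7 0.3 0.7] gap 0.0089 q7 0.5
inc [-0.0009 -0.0004  0.0001] [ 0.0001  0.0001 -0.0005]
t 12.05 pos [ 0.414  -0.081   0.0591] yaw 96.81 tilt [3.1412e+00 5.0000e-04] F [3.7 0.3 0.7] gap 0.0089 q7 0.5
inc [0.0456 0.0027 0.0001] [0.0001 0.0001 0.0217]
```

View pics/c18.png

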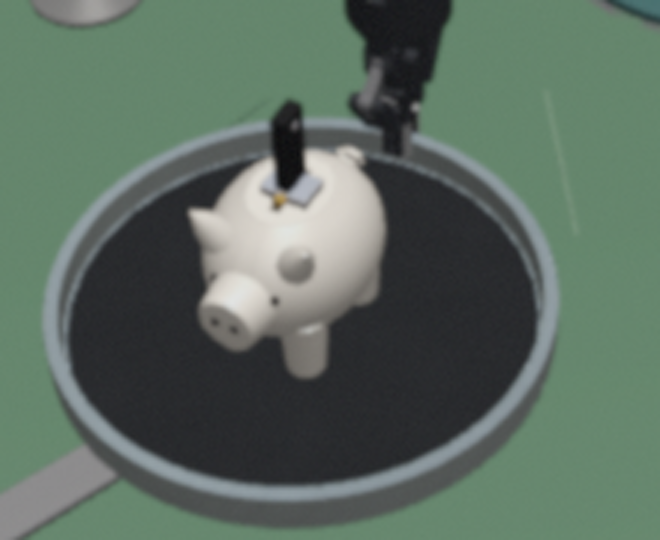

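The platter and pig are turning together, and the gauge is still seated. Forces are small, so I'll continue.

>>> apply_moves(increments=[0.0107, 0.0002, 0, 0, 0, 0.0051, -1, 0.0223, 0.0008, 0, 0, 0, 0.0106, -1, 0.0339, 0.0017, 0, 0, 0, 0.0161, -1, 0.0455, 0.003, 0, 0, 0, 0.0217, -1, 0.057, 0.005, 0, 0, 0, 0.0272, -1])

```text
time: 12.52
ee_pos: [0.4133, -0.0512, 0.0591]
orientation: [3.141, 0.0, 1.515]
contact_force: [2.7, -0.9, -1.4]
finger_gap: 0.0087
```

```bash
python3 -c "
from h import *
for p in (177,169):rim(p,.059)"
```

```text
t 12.52 pos [ 0.4133 -0.0512  0.0591] yaw 86.83 tilt [3.1408e+00 1.0000e-04] F [ 2.7 -0.9 -1.4] gap 0.0087 q7 0.28
inc [-0.0024 -0.0008  0.0001] [ 0.0001  0.     -0.0005]
t 12.52 pos [ 0.4133 -0.0512  0.0591] yaw 86.83 tilt [3.1408e+00 1.0000e-04] F [ 2.7 -0.9 -1.4] gap 0.0087 q7 0.28
inc [0.0441 0.0023 0.0001] [0.0001 0.     0.0218]
```

>>> apply_moves(increments=[0.009, 0.0002, 0, 0, 0, 0.005, -1, 0.021, 0.0006, 0, 0, 0, 0.0105, -1, 0.0325, 0.0014, 0, 0, 0, 0.016, -1, 0.044, 0.0025, 0, 0, 0, 0.0215, -1, 0.05, 0.0034, 0, 0, 0, 0.025, -1])

```text
time: 12.93
ee_pos: [0.4169, -0.0259, 0.0591]
orientation: [3.14, 0.0, 1.357]
contact_force: [5.7, -0.3, -4.6]
finger_gap: 0.0087
```

```bash
python3 -c "
from h import *
for p in (163.2,):rim(p,.059)"
```

```text
t 12.93 pos [ 0.4169 -0.0259  0.0591] yaw 77.77 tilt [3.1399 0.    ] F [ 5.7 -0.3 -4.6] gap 0.0087 q7 0.09
inc [0.0267 0.     0.0001] [ 0.0003 -0.      0.0127]
```

>>> apply_moves(increments=[0.008, 0, 0, 0, 0, 0.004, -1, 0.017, 0.0001, 0, 0, 0, 0.008, -1, 0.024, 0.0003, 0, 0.0003, 0, 0.0115, -1, 0.027, 0.0004, 0, 0.0003, 0, 0.0127, -1, 0.027, 0.0004, 0, 0.0003, 0, 0.0127, -1])

```text
time: 13.35
ee_pos: [0.4204, -0.0126, 0.0591]
orientation: [3.141, 0.0, 1.278]
contact_force: [5.5, -1.2, -5.0]
finger_gap: 0.0085
```

>>> apply_moves(increments=[0, 0, 0, 0, 0, 0, -1, 0, 0, 0, 0, 0, 0, -1, 0, 0, 0, 0, 0, 0, -1])

```text
time: 13.6
ee_pos: [0.4204, -0.0127, 0.0591]
orientation: [3.141, 0.0, 1.278]
contact_force: [2.9, -0.8, -1.3]
finger_gap: 0.0089
```

```bash
python3 -c "
from h import *
cap('top','t14');cap('scene','s14');crop('s14','c19',180,180,400,360,3);crop('t14','c20',255,40,415,280,2.5)
rim(163.2,.059)"
```

```text
t 13.7 pos [ 0.4204 -0.0127  0.0591] yaw 73.2 tilt [3.1408e+00 1.0000e-04] F [ 3.  -1.1 -2.3] gap 0.0086 q7 -0.0
inc [-0.0006 -0.0013  0.0002] [ 0.0001  0.     -0.    ]
```

View pics/c19.png

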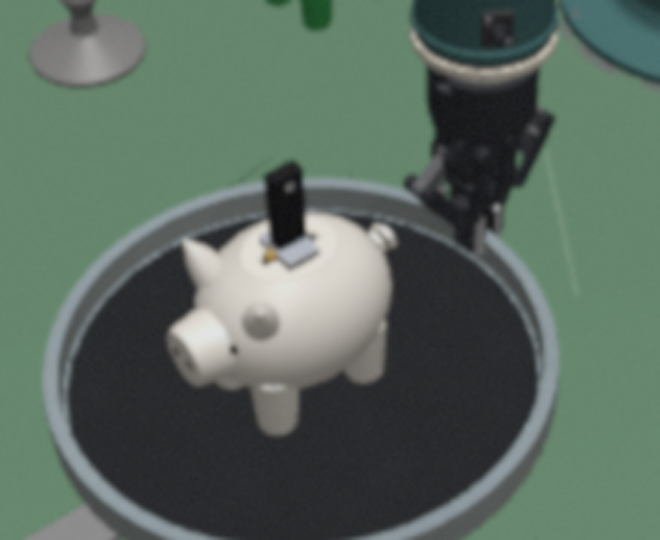

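View pics/c20.png

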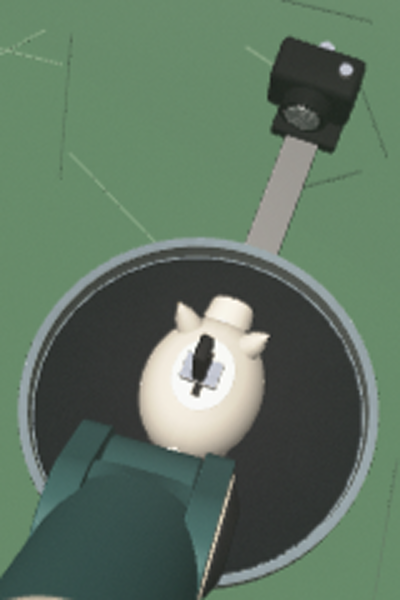

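The ear line in the top view, (178,303)–(268,337) in the crop, puts the pig's yaw at about −20.7°, against about −21.5° for the camera arm. The gauge's stop is flush on the back, and the gripper is on the rim, clear of the pig. I'll do a last stillness check and hand in.

```bash
python3 -c "
from h import *
s=arm.get_state();print(s['time'],np.abs(s['joint_velocities']).max(),s['contact_force'],s['finger_gap'])
print(arm.finish_job())"
```

```text
13.7 0.001481394650391821 [ 2.97077865 -1.14899158 -2.34422627] 0.008606745721079357
the job is handed in; nothing more can be done
None
```

The job is handed in at 13.7 s. I moved the gauge from its stand into the white pig's coin slot and let go. I then gripped the platter rim and turned it about 32° clockwise until the snout faced the camera. The gripper is still holding the rim.

Last checks:
- **Pig direction:** yaw is about −20.7°, against about −21.5° for the camera arm. That is well inside the 0.12 rad (6.9°) limit.
- **Gauge:** in the pictures it stands upright with its stop flush on the back. I did not measure the seating height from the images after the turn. At release the stop was within about 1 mm of the back.
- **Grip:** the fingers are closed on the 10 mm rim, with the gap reading 8.6 mm. The outside force on the tool is small (under 4 N), and the arm joints are essentially still. The finger-on-rim force and the platter's speed are inferred from this, not measured directly.
- **Bystanders:** the gripper was never near the candlestick, truck or scanner. I did not re-measure their positions.

**Disagreement:** the two cameras differed by about 5 mm in x on the platter centre and the slot. I used a value in between, and shifted the tool about 1 mm when the rim's contact force showed it was off-centre.

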